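Set and lock the length stop of a strip jig

TASK

Set the length stop on the wooden jig: slide it along its track until its pointer lines up with the steel marker tab on the rule, and then turn its wing screw clockwise until it is tight against its end (let go and take the wings again as needed). Leave the stop at the tab, and do not shift the strips, blocks, glue pot or try square that lie about.

Things in the scene. Friction and masses are not known exactly. Their poses are not given: they have to be found in the camera images.
- stop_grip (a point): centre, 73 mm above the bench, of the stop's upright grip: a dark-wood block 18 mm thick (x), 28 mm along the track (y), 42 mm tall, standing on one end of the carriage, from 52 to 94 mm above the bench. Axes as the jig's: the track runs along y. The fence's inner face is 40 mm to -x of this point.
- pointer (a point): tip of the stop's pointer, a dark steel bar 6 mm wide sticking out of the middle of the carriage's long +x side towards the rule, 45 mm above the bench; 38 mm along +y from the grip's centre and 45 mm to +x of it.
- tab_mark (a point): marker tab: small upright dark steel plate fixed on the wooden rule, 6 mm thick along the track, 14 mm wide, 22 mm tall (top 50 mm above the bench). The point is on its face towards the carriage, 45 mm above the bench; axes as the jig's. The pointer passes it with a 4 mm gap; lined up means the same y in the jig's axes.
- wing_grip (a point): point to grip: on the wing screw's axis, mid-wings, 76 mm above the bench. Bright steel butterfly knob on the carriage, 73 mm to +y of the grip's centre. The wings make a bar 62 mm long, 10 mm thick, 60 to 78 mm above the bench (round ends to 86 mm), along this point's own x axis. Tips sweep a 31 mm radius, 9 mm short of the fence. Turns with 0.05 N m.
- stop (a joint): travel of the length stop along its track, m: 0 to 0.16, growing along the jig's +y. The stop is a dark-wood carriage 50 mm wide, 130 mm long, 22 mm thick (flat top 52 mm above the bench) that carries the grip, the pointer and the wing screw. It takes about 3 N to slide and stays where it is left, even with the screw slack.
- wing (a joint): turn of the wing screw, rad: 0 is slack with the wings along the track, it grows clockwise as seen from above, and 2.8 is tight, against a hard end. It starts between 0 and 0.4, so that it takes more than one grip of the wings.
- jig: the jig: plywood board 190 x 360 x 18 mm fixed flat on the bench. Origin under the track's middle at bench height; y along the track, x from the fence across to the rule. Fence: upright wooden board 18 mm thick along the -x edge, inner face at x = -40 mm, top 80 mm above the bench. Rule: light batten with tick marks, x = 45 to 67 mm, top 28 mm up.
- strip_a: bystander: wooden strip 20 x 120 x 8 mm lying loose on the jig's board beyond the rule; origin under its centre.
- strip_b: bystander: wooden strip 22 x 150 x 8 mm on the bench beyond the jig; origin under its centre.
- strip_c: bystander: wooden strip 20 x 110 x 8 mm on the bench beside the jig; origin under its centre.
- block_a: bystander: wooden block 45 x 100 x 22 mm, with block_b on top of it; origin under its centre.
- block_b: bystander: the same kind of block, lying on block_a; origin under its centre.
- glue_pot: bystander: white plastic glue pot, 84 mm across, 85 mm tall, with a brush handle leaning out of it to 146 mm; origin under its centre.
- try_square: bystander: try square lying flat, wooden stock 18 x 100 x 16 mm (origin under its centre) and steel blade reaching 135 mm to +x.

How it is judged:
By the outcome, as a careful person would: the job done as asked, in the order asked, and still so for the second after the job is handed in, with the robot touching nothing.
It also fails if it takes over 54 s, if anything falls off the work surface, if the arm or the gripper's body presses on something with over 40 N, if the wrist force passes 120 N, or if a joint passes its speed limit or range.

ROBOT

A 6-joint arm with a two-finger parallel gripper is mounted at the origin on the work surface. World frame = base frame: x ahead of the robot, y to its left, z up, the work surface at z = 0. Lengths are in m, angles in rad, forces in N, time in s.
With the tool pointing down it reaches from about 0.375 to 0.9 m from the base axis. Payload 3.1 kg.
Tool frame: the origin (TCP) lies at the very end of the fingers, on their centre line; the grasp point (between the pads) lies 19 mm behind it (manip.pinch_z is the distance from the TCP to the grasp point, in m); z points along the fingers, y is the direction in which the jaws open and shut (so a half turn about z gives the same grasp; the last joint's range is limited). The gripper opens to 85 mm and grips with 20 to 120 N. Pads are 22 mm wide; open, the fingers measure 114 mm over their backs; the gripper's body (76 mm by 85 mm) begins 54 mm behind the grasp point. The pads swing forward as they close: fully open they stand 13 mm farther back than shut.
Start: joints at [1.03, 0.527, 1.433, -0, 1.181, -0.178], TCP at [0.221, 0.585, 0.197] pointing down, gripper open.
Joint ranges: [-3.08, 3.08], [-0.75, 2.2], [0.22, 2.44], [-1.43, 4.57], [0, 2.65], [-2.85, 2.85]. Speed limits (rad/s): [2.79, 2.79, 3.14, 3.14, 3.14, 3.14].

INTERFACE

Orientations are given as a unit quaternion [x, y, z, w].
In Python, from station import manip gives the robot as it stands.
- The arm moves only by the tool drive_tool, never from a script. Its argument "increments" is a list of rows, each a list of 7 numbers: the closure in counts, from 0 (fully open) to 255 (shut), then the shift along the tool's x, y, z in cm, then the turn, a rotation vector about the tool's x, y, z in rad. A call has 1 to 20 rows; each row is the pose to reach, as a shift and turn from the pose commanded when the call began, along the tool's axes at that moment; what a row does not reach only later rows make up. A row lasts 1/10 s, in which the tool goes at most 50 mm and 8.59 degrees, less where a joint would pass 70% of its speed; a pose out of reach is approached as far as the arm can. A call with a gripper value outside its range is refused whole. The fingers move at their own pace and stop on an object; "force" is the grip in N (left out, the last holds). Time passes only in rows, so rows that repeat a pose let the fingers close. It gives the time, the measured TCP pose, the force and the opening at its end, in the units of the state.
- manip.sense(): the state, without advancing time (a new reading comes with each control period).
- manip.snapshot(name): name is "scene" or "top" or "wrist"; returns the picture (400x640x3 uint8, red, green, blue); there is no depth.
- manip.camera_model(name): a dict with "mtx" (3x3 intrinsics, pixels), "cam_to_world" (4x4, takes a point from camera to world coordinates). Camera axes: x right, y down, z forward; pixel columns grow to the right and rows downward; lengths in m; the calibration is good to about 2 mm. A picture is of the moment at which its call begins: read the wrist's pose just before it. camera_model takes no time and is no camera call; for the wrist camera it gives the pose at the moment of the call.
- manip.sign_off(): hands the job in, once; it reports no verdict.
The state is a dict: "t": time; "q": joint angles; "qd": joint speeds; "tau": joint torques, N m; "tcp_pos": TCP position; "tool_rot": TCP orientation; "force": force on the tool from outside, world axes, zero at the start; "ft_torque": the same for the moment, N m; "finger_gap": opening from 0.0 (shut) to 1.0 (fully open).
Only numpy, scipy, OpenCV 4.12 (cv2) and the standard library are available. Lean on these libraries where they do the work, as an engineer would, in place of code of your own. Each camera call takes 0.05 s, during which the arm holds its last target. There are 200 camera calls.

## Working session

There is one attempt and no reset: what is moved stays moved. The work goes in short steps, Python scripts to look and compute and a tool call to move; the robot and the scene stay as the last step left them, time stands still between calls to the robot, and variables do not carry over. Pictures are saved under pics/ and viewed, about 8 in all and at most 12, crops included, and the job is handed in when it is done.

Besides the shell and the picture viewer there is one more tool, called after ">>>" as name([rows], argument=value, ...), one row to a line, values as JSON. drive_tool: Moves the arm, as the interface text tells. Its arguments: {"type":"object","properties":{"increments":{"type":"array","items":{"type":"array","items":{"type":"number"}}},"force":{"type":"number"}},"required":["increments"]}

```bash
mkdir -p pics; ls; python3 - <<'E'
from station import manip
import cv2,numpy as np
s=manip.sense();print(s['t'],s['tcp_pos'],s['tool_rot'],s['finger_gap'],manip.pinch_z)
for n in("scene","top"):
    cv2.imwrite(f"pics/{n}0.png",manip.snapshot(n)[:,:,::-1]);c=manip.camera_model(n);print(n,np.round(c["mtx"],1).tolist(),np.round(c["cam_to_world"],3).tolist())
E
```

```text
pics
0.0 [0.22077324 0.58383157 0.19621811] [ 1.79907380e-01  9.83682920e-01 -1.05575768e-03 -3.64326038e-04] 1.0002318264651748 0.0187
scene [[447.0, 0.0, 314.6], [0.0, 447.0, 200.2], [0.0, 0.0, 1.0]] [[0.078, 0.58, -0.811, 1.537], [0.997, -0.041, 0.067, -0.056], [0.006, -0.814, -0.581, 0.74], [0.0, 0.0, 0.0, 1.0]]
top [[394.0, 0.0, 321.6], [0.0, 394.0, 193.6], [0.0, 0.0, 1.0]] [[-0.002, -0.997, 0.071, 0.527], [-1.0, 0.001, -0.005, 0.023], [0.005, -0.071, -0.997, 0.886], [0.0, 0.0, 0.0, 1.0]]
```

View pics/top0.png

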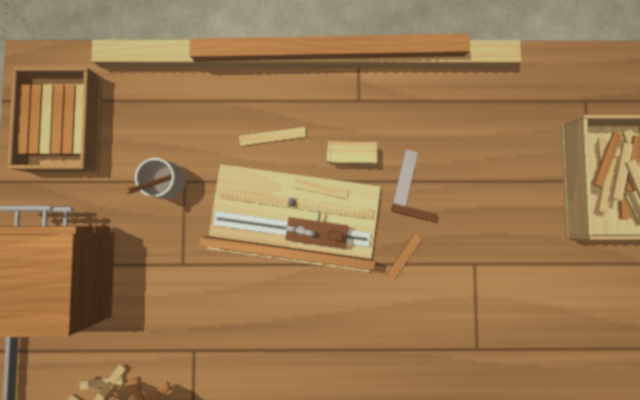

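View pics/scene0.png

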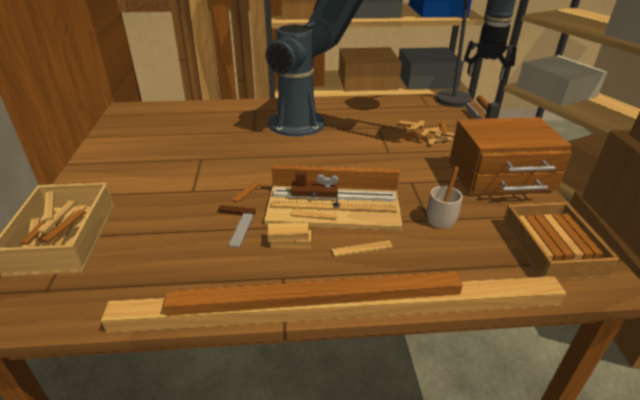

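The top view shows the jig around (290,220): fence along the bottom (robot side), carriage at (318,232), grip near (337,237), wing near (302,231), pointer near (321,215) and tab near (292,203). The jig's +y points left in the image. Next I'll enlarge the crop and estimate the pose.

```bash
cat > h.py <<'E'
from station import manip
import cv2,numpy as np
from scipy.spatial.transform import Rotation as R
def ray(cm,px,z):
    K,T=np.array(cm["mtx"]),np.array(cm["cam_to_world"])
    d=T[:3,:3]@np.linalg.solve(K,[px[0],px[1],1]);o=T[:3,3]
    return o+d*(z-o[2])/d[2]
def proj(cm,p):
    T=np.linalg.inv(np.array(cm["cam_to_world"]));c=T[:3,:3]@np.asarray(p,float)+T[:3,3];u=np.array(cm["mtx"])@c;return u[:2]/u[2]
E
python3 - <<'E'
from h import *
im=cv2.imread("pics/top0.png")
c=im[155:280,190:390];cv2.imwrite("pics/topc.png",cv2.resize(c,None,fx=4,fy=4,interpolation=cv2.INTER_CUBIC))
cm=manip.camera_model("top")
for n,p,z in[("tab",(292,203),.05),("ptr",(321,214),.045),("grip",(337,237),.094),("wing",(302,231),.078),("tl",(219,166),.018),("tr",(381,185),.018)]:print(n,ray(cm,p,z).round(3))
E
```

```text
tab [0.567 0.082 0.05 ]
ptr [0.544 0.021 0.045]
grip [ 0.497 -0.011  0.094]
wing [0.508 0.06  0.078]
tl [0.651 0.247 0.018]
tr [ 0.608 -0.112  0.018]
```

View pics/topc.png

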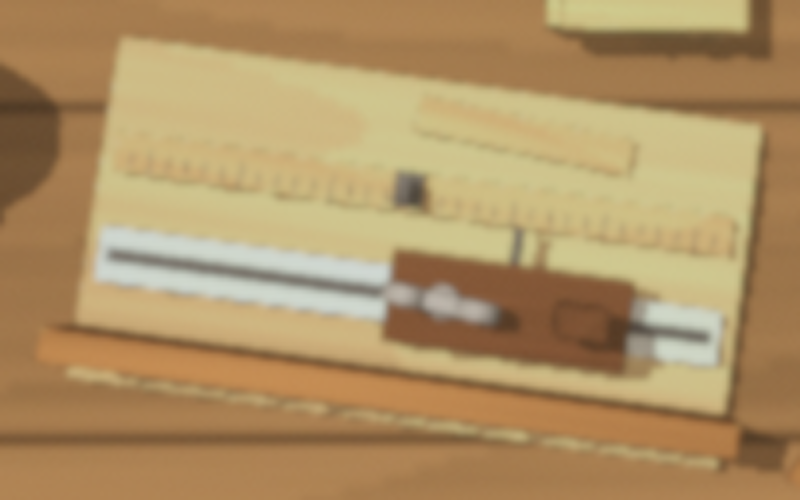

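```bash
cat >> h.py <<'E'
def inc(pos,ang):
    "shift (cm) and turn to TCP pos, tool down, jaw axis at world angle ang (deg)"
    s=manip.sense();Q=R.from_quat(s["tool_rot"]);a=np.radians(ang)
    y=np.array([np.cos(a),np.sin(a),0]);z=np.array([0,0,-1.]);G=R.from_matrix(np.c_[np.cross(y,z),y,z])
    r=(Q.inv()*G).as_rotvec()
    print("t %.2f"%s["t"],"tcp",s["tcp_pos"].round(4) if hasattr(s["tcp_pos"],"round") else s["tcp_pos"],"q6 %.2f"%s["q"][5],"gap %.2f"%s["finger_gap"],"F",np.round(s["force"],1))
    print("cm",(Q.inv().apply(np.array(pos)-s["tcp_pos"])*100).round(2),"rot",r.round(4))
E
python3 - <<'E'
from h import *
inc([.51,.03,.28],83.2)
cm=manip.camera_model("wrist");T=np.array(cm["cam_to_world"]);s=manip.sense();Q=R.from_quat(s["tool_rot"])
print(Q.inv().apply(T[:3,3]-s["tcp_pos"]),Q.inv().apply(T[:3,2]))
t=manip.camera_model("top")
for n,p,z in[("tab",(292,201.7),.05),("ptr",(319.7,212.5),.045),("grip",(335.5,235.5),.094),("wing",(300,230.5),.08)]:print(n,ray(t,p,z).round(3))
E
```

```text
t 0.10 tcp [0.2208 0.5839 0.1963] q6 -0.18 gap 1.00 F [ 0.5  0.3 -0.3]
cm [-46.65 -41.59  -8.3 ] rot [-0.0019 -0.0006 -0.2431]
[ 0.07077883 -0.0002488  -0.17616239] [-2.82645435e-01  3.64958605e-04  9.59224387e-01]
tab [0.57  0.082 0.05 ]
ptr [0.547 0.023 0.045]
grip [ 0.5   -0.008  0.094]
wing [0.509 0.064 0.08 ]
```

>>> drive_tool([
  [0, 0, 0, -4, 0, 0, 0],
  [0, 0, 0, -8.3, 0, 0, 0],
  [0, -4, -3.6, -8.3, 0, 0, -0.03],
  [0, -8, -7.1, -8.3, 0, 0, -0.05],
  [0, -12, -10.7, -8.3, 0, 0, -0.08],
  [0, -15.6, -13.9, -8.3, 0, 0, -0.1],
  [0, -19, -17, -8.3, 0, 0, -0.12],
  [0, -23, -20.5, -8.3, 0, 0, -0.14],
  [0, -27, -24, -8.3, 0, 0, -0.16],
  [0, -31, -27.6, -8.3, 0, 0, -0.18],
  [0, -35, -31.2, -8.3, 0, 0, -0.2],
  [0, -39, -34.8, -8.3, 0, 0, -0.22],
  [0, -43, -38.3, -8.3, 0, 0, -0.24],
  [0, -46.65, -41.6, -8.3, 0, 0, -0.243],
  [0, -46.65, -41.6, -8.3, 0, 0, -0.243],
  [0, -46.65, -41.6, -8.3, 0, 0, -0.243],
  [0, -46.65, -41.6, -8.3, 0, 0, -0.243],
  [0, -46.65, -41.6, -8.3, 0, 0, -0.243],
])

```text
t: 1.9
tcp_pos: [0.5092, 0.0314, 0.2799]
tool_rot: [0.059, 0.998, 0.0, -0.001]
force: [0.2, 0.5, -0.9]
finger_gap: 1.0
```

```bash
python3 - <<'E'
from h import *
import pickle
cm=manip.camera_model("wrist");im=manip.snapshot("wrist")[:,:,::-1];cv2.imwrite("pics/w1.png",im);pickle.dump(cm,open("w1.pkl","wb"))
s=manip.sense();print(s["t"],s["tcp_pos"],s["q"])
for n,p in[("tab",[.57,.082,.05]),("ptr",[.547,.023,.045]),("grip",[.5,-.008,.094]),("wing",[.509,.064,.08])]:print(n,proj(cm,p).round(1))
E
```

```text
1.95 [0.50926441 0.03161564 0.2800476 ] [-1.57513912e-01  2.76789001e-01  1.60643179e+00  3.46738491e-04
  1.25942671e+00 -1.61124339e+00]
tab [356.7 203. ]
ptr [314.2 191.4]
grip [284.6 168. ]
wing [342.1 166.4]
```

View pics/w1.png

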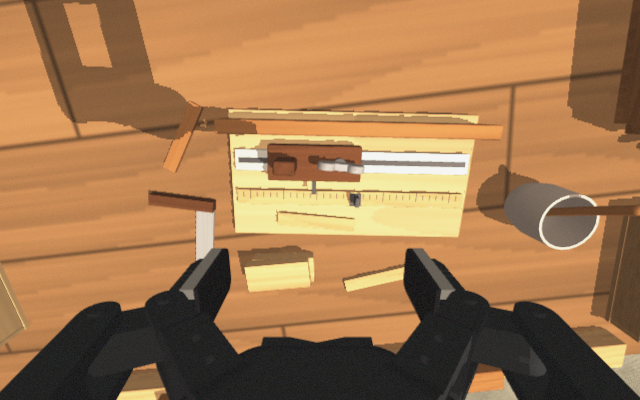

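Wrist view: carriage at (268-362,145-180), grip about (284,168), wing about (341,166), pointer tip (314,192) and tab (355,199). This agrees with the top-view estimates. I'll turn the tool half round so the camera faces the rule side, and lower it.

>>> drive_tool([
  [0, 0.1, -1, 2, 0, 0, 0.15],
  [0, 0.2, -2, 4, 0, 0, 0.3],
  [0, 0.3, -3, 6, 0, 0, 0.45],
  [0, 0.4, -4, 8, 0, 0, 0.6],
  [0, 0.43, -4, 10, 0, 0, 0.75],
  [0, 0.43, -4, 13, 0, 0, 0.9],
  [0, 0.43, -4, 13, 0, 0, 1.05],
  [0, 0.43, -4, 13, 0, 0, 1.2],
  [60, 0.43, -4, 13, 0, 0, 1.35],
  [60, 0.43, -4, 13, 0, 0, 1.5],
  [60, 0.43, -4, 13, 0, 0, 1.65],
  [60, 0.43, -4, 13, 0, 0, 1.8],
  [90, 0.43, -4, 13, 0, 0, 1.95],
  [120, 0.43, -4, 13, 0, 0, 2.1],
  [120, 0.43, -4, 13, 0, 0, 2.25],
  [120, 0.43, -4, 13, 0, 0, 2.4],
  [120, 0.43, -4, 13, 0, 0, 2.55],
  [120, 0.43, -4, 13, 0, 0, 2.7],
  [120, 0.43, -4, 13, 0, 0, 2.85],
  [120, 0.43, -4, 13, 0, 0, 3.0],
], force=40)

```text
t: 3.95
tcp_pos: [0.5009, -0.0073, 0.1505]
tool_rot: [1.0, 0.01, 0.0, -0.0]
force: [0.1, 0.4, 0.2]
finger_gap: 0.53
```

>>> drive_tool([
  [120, 0, 0, 0, 0, 0, 0.14],
  [120, 0, 0, 0, 0, 0, 0.14],
  [120, 0, 0, 0, 0, 0, 0.14],
])

```text
t: 4.25
tcp_pos: [0.501, -0.0079, 0.1504]
tool_rot: [0.998, -0.056, 0.0, -0.0]
force: [1.4, 0.6, 0.2]
finger_gap: 0.53
```

```bash
python3 - <<'E'
from h import *
import pickle
cm=manip.camera_model("wrist");im=manip.snapshot("wrist")[:,:,::-1];cv2.imwrite("pics/w2.png",im);pickle.dump(cm,open("w2.pkl","wb"))
s=manip.sense();print(s["q"]);inc([.5,-.008,.15],-96.8)
for n,p in[("tab",[.57,.082,.05]),("ptr",[.547,.023,.045]),("grip",[.5,-.008,.094]),("wing",[.509,.064,.08])]:print(n,proj(cm,p).round(1))
E
```

```text
[-2.39541459e-01  4.30201282e-01  1.78863927e+00  1.87169390e-05
  9.22549184e-01  1.44464107e+00]
t 4.30 tcp [ 0.5011 -0.0081  0.1504] q6 1.44 gap 0.53 F [ 0.2 -0.2 -0.1]
cm [-0.11  0.    0.04] rot [ 0.     -0.0002  0.0053]
tab [210.  128.6]
ptr [278.4 145.9]
grip [316.5 205.2]
wing [233.3 199.4]
```

View pics/w2.png

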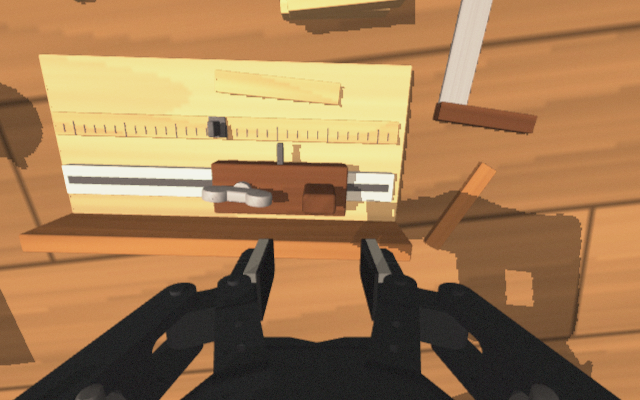

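```bash
python3 - <<'E'
from h import *
import pickle
im=cv2.imread("pics/w2.png");cv2.imwrite("pics/w2c.png",cv2.resize(im[105:225,190:360],None,fx=4.7,fy=4.7,interpolation=cv2.INTER_CUBIC))
cm=pickle.load(open("w2.pkl","rb"))
a,b=ray(cm,(40,55),.018),ray(cm,(412,66),.018);print(a,b,np.degrees(np.arctan2(*(a-b)[1::-1])))
E
```

```text
[0.65509268 0.24005642 0.018     ] [ 0.6054799  -0.11245542  0.018     ] 81.98876853767509
```

View pics/w2c.png

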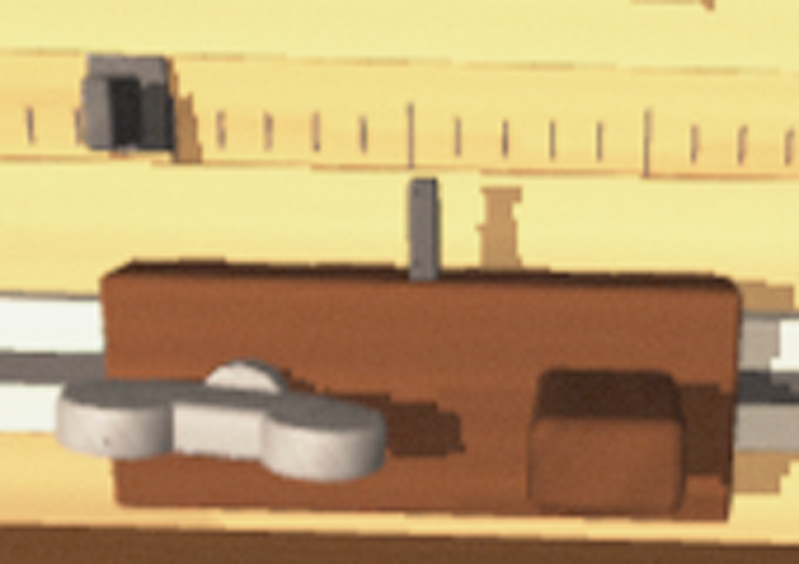

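```bash
python3 - <<'E'
from h import *
import pickle
cm=pickle.load(open("w2.pkl","rb"))
a=np.radians(82.5);J=np.array([[np.sin(a),-np.cos(a)],[np.cos(a),np.sin(a)]])
f=lambda p,z:ray(cm,(190+p[0]/4.7,105+p[1]/4.7),z)
for n,p,z in[("grip",(605,465),.094),("ptr",(424,180),.048),("ptr base",(424,275),.048),("tabtopL",(85,112),.05),("tabtopR",(109,112),.05),("foot c",(130,100),.031),("wing",(220,415),.086),("wingL",(115,390),.086),("wingR",(325,410),.086),("carFL",(125,262),.052),("carFR",(735,280),.052)]:
    w=f(p,z);print(n,w.round(4),"jig",(J@w[:2]).round(4))
E
```

```text
grip [ 0.5008 -0.0099  0.094 ] jig [0.4979 0.0555]
ptr [0.5495 0.0205 0.048 ] jig [0.5421 0.0921]
ptr base [0.5307 0.0233 0.048 ] jig [0.5231 0.0924]
tabtopL [0.57   0.0838 0.05  ] jig [0.5542 0.1575]
tabtopR [0.5695 0.0792 0.05  ] jig [0.5543 0.1528]
foot c [0.5711 0.0809 0.031 ] jig [0.5557 0.1548]
wing [0.5155 0.0581 0.086 ] jig [0.5035 0.1249]
wingL [0.5222 0.0759 0.086 ] jig [0.5078 0.1434]
wingR [0.5143 0.0391 0.086 ] jig [0.5048 0.1059]
carFL [0.5406 0.0814 0.052 ] jig [0.5253 0.1513]
carFR [ 0.5234 -0.0388  0.052 ] jig [0.5239 0.0298]
```

```bash
python3 - <<'E'
from h import *
inc([.5005,-.0095,.060],-98)
E
```

```text
t 4.30 tcp [ 0.5011 -0.0081  0.1504] q6 1.44 gap 0.53 F [ 0.2 -0.2 -0.1]
cm [-0.05  0.14  9.04] rot [ 0.     -0.0002  0.0262]
```

>>> drive_tool([
  [135, -0.05, 0.14, 0, 0, 0, 0.026],
  [135, -0.05, 0.14, 1.5, 0, 0, 0.026],
  [135, -0.05, 0.14, 3.5, 0, 0, 0.026],
  [135, -0.05, 0.14, 5, 0, 0, 0.026],
  [135, -0.05, 0.14, 6.5, 0, 0, 0.026],
  [135, -0.05, 0.14, 8, 0, 0, 0.026],
  [135, -0.05, 0.14, 9, 0, 0, 0.026],
  [135, -0.05, 0.14, 9, 0, 0, 0.026],
], force=25)

```text
t: 5.1
tcp_pos: [0.4996, -0.01, 0.0591]
tool_rot: [0.997, -0.072, -0.001, -0.0]
force: [-0.1, -0.6, 1.4]
finger_gap: 0.47
```

>>> drive_tool([
  [180, 0, 0, 0, 0, 0, 0],
  [220, 0, 0, 0, 0, 0, 0],
  [220, 0, 0, 0, 0, 0, 0],
  [220, 0, 0, 0, 0, 0, 0],
  [220, 0, 0, 0, 0, 0, 0],
], force=25)

```text
t: 5.6
tcp_pos: [0.5008, -0.0102, 0.0606]
tool_rot: [0.997, -0.072, 0.0, 0.0]
force: [0.1, -0.2, -0.9]
finger_gap: 0.138
```

```bash
python3 - <<'E'
from h import *
import pickle
s=manip.sense();p=s["tcp_pos"];a=np.radians(82);y=np.array([np.cos(a),np.sin(a),0])
inc(p+.0625*y,-98)
cm=manip.camera_model("wrist");im=manip.snapshot("wrist")[:,:,::-1];cv2.imwrite("pics/w3.png",im);pickle.dump(cm,open("w3.pkl","wb"))
E
```

```text
t 5.60 tcp [ 0.5008 -0.0102  0.0606] q6 1.47 gap 0.14 F [ 0.1 -0.2 -0.9]
cm [-0.02 -6.25 -0.  ] rot [ 0.0001 -0.0007 -0.0035]
```

View pics/w3.png

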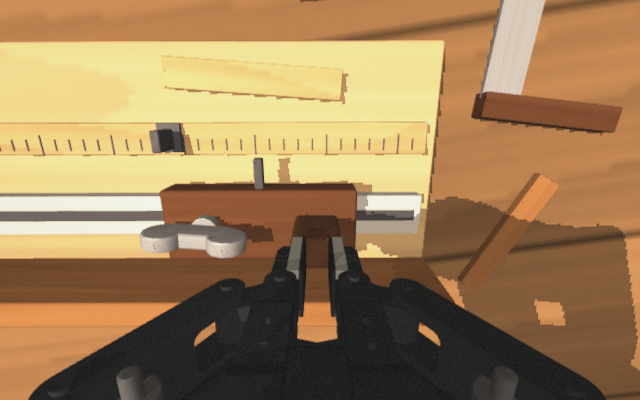

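```bash
python3 - <<'E'
from h import *
import pickle
cm=pickle.load(open("w3.pkl","rb"))
for n,p in[("tcp",[.5008,-.0102,.0606]),("griptop",[.5008,-.0099,.094]),("gripbase",[.5008,-.0099,.052]),("ptr",[.5495,.0205,.048]),("tabtop",[.5698,.0815,.05]),("wing",[.5155,.0581,.086])]:print(n,proj(cm,p).round(1))
im=cv2.imread("pics/w3.png");cv2.imwrite("pics/w3c.png",cv2.resize(im[170:330,220:420],None,fx=3.7,fy=3.7,interpolation=cv2.INTER_CUBIC))
E
```

```text
tcp [316.1 230.1]
griptop [315.4 254.1]
gripbase [315.7 225.3]
ptr [257.9 159.1]
tabtop [154.9 141.4]
wing [190.4 239.5]
```

View pics/w3c.png

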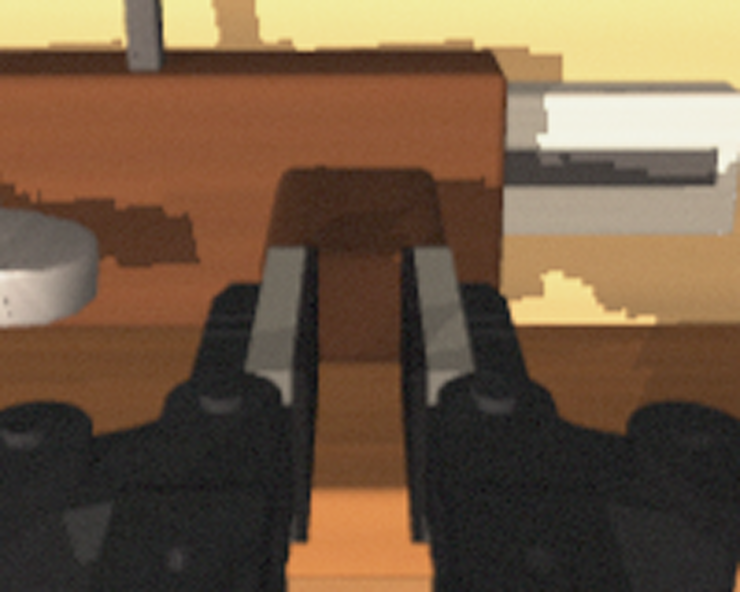

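```bash
python3 - <<'E'
from h import *
import pickle
s=manip.sense();Q=R.from_quat(s["tool_rot"]);P=np.array(s["tcp_pos"]);cm=pickle.load(open("w3.pkl","rb"))
for zz in(0,-.01,-.02,-.03,-.04,-.06):
    print(zz,[proj(cm,P+Q.apply([x,y,zz])).round(0) for x,y in((.011,-.006),(.011,.006),(-.011,.006))])
print(manip.pinch_z,s["q"],s["tool_rot"], s["tau"])
T=np.array(cm["cam_to_world"]);print(Q.inv().apply(T[:3,3]-P),Q.inv().apply(T[:3,2]),cm["mtx"])
# ranging
for px in((298,236),(335,236)):
    for z in(.06,.08,.1): print(px,z,Q.inv().apply(ray(cm,px,z)-P).round(4))
E
```

```text
0 [array([307., 214.]), array([326., 214.]), array([325., 246.])]
-0.01 [array([306., 219.]), array([326., 219.]), array([326., 253.])]
-0.02 [array([305., 226.]), array([327., 226.]), array([326., 261.])]
-0.03 [array([305., 232.]), array([327., 232.]), array([327., 269.])]
-0.04 [array([304., 240.]), array([328., 240.]), array([327., 279.])]
-0.06 [array([302., 259.]), array([330., 259.]), array([329., 303.])]
0.0187 [-2.43910562e-01  5.83767819e-01  1.86046442e+00  3.58463784e-07
  6.96796551e-01  1.47007619e+00] [ 9.97438108e-01 -7.15341978e-02  2.77775057e-04  4.82275524e-05] [-4.84748932e-05 -3.81066692e+01 -9.19066519e+00 -1.31385565e-05
 -2.18673245e-03 -4.79995333e-05]
[ 0.07246477  0.00042958 -0.17626381] [-2.80809180e-01 -1.57928180e-04  9.59763606e-01] [[294.87194038   0.         316.75191326]
 [  0.         294.87194038 198.97222426]
 [  0.           0.           1.        ]]
(298, 236) 0.06 [-0.0043 -0.0118  0.0005]
(298, 236) 0.08 [ 0.0044 -0.0104 -0.0195]
(298, 236) 0.1 [ 0.0131 -0.009  -0.0395]
(335, 236) 0.06 [-0.0043  0.0122  0.0005]
(335, 236) 0.08 [ 0.0044  0.0109 -0.0195]
(335, 236) 0.1 [ 0.0131  0.0096 -0.0395]
```

The gap reads 0.138 (about 12 mm) with no force, and in the picture the pads sit over the grip top at rows 236 to 267. The finger ends are therefore about 33 mm farther back than the TCP figure suggests. I'll reopen and go down in small steps, watching the force.

>>> drive_tool([
  [135, 0, 0, 0, 0, 0, -0.0035],
  [135, 0, 0, 0, 0, 0, -0.0035],
  [135, 0, 0, 0, 0, 0, -0.0035],
  [135, 0, 0, 0.4, 0, 0, -0.0035],
  [135, 0, 0, 0.8, 0, 0, -0.0035],
  [135, 0, 0, 0.8, 0, 0, -0.0035],
])

```text
t: 6.25
tcp_pos: [0.5, -0.0101, 0.0515]
tool_rot: [0.998, -0.07, -0.001, -0.0]
force: [0.2, 0.9, 1.1]
finger_gap: 0.47
```

>>> drive_tool([
  [135, 0, 0, 0.2, 0, 0, 0],
  [135, 0, 0, 0.4, 0, 0, 0],
  [135, 0, 0, 0.4, 0, 0, 0],
])

```text
t: 6.55
tcp_pos: [0.5004, -0.0101, 0.0479]
tool_rot: [0.998, -0.07, -0.0, -0.0]
force: [-0.4, 0.8, -0.8]
finger_gap: 0.468
```

>>> drive_tool([
  [135, 0, 0, 0.3, 0, 0, 0],
  [135, 0, 0, 0.6, 0, 0, 0],
  [135, 0, 0, 0.6, 0, 0, 0],
])

```text
t: 6.85
tcp_pos: [0.5003, -0.0102, 0.0418]
tool_rot: [0.998, -0.07, -0.0, -0.0]
force: [-0.3, -0.7, -0.1]
finger_gap: 0.47
```

>>> drive_tool([
  [135, 0, 0, 0.3, 0, 0, 0],
  [135, 0, 0, 0.6, 0, 0, 0],
  [135, 0, 0, 0.6, 0, 0, 0],
])

```text
t: 7.15
tcp_pos: [0.5003, -0.0101, 0.0358]
tool_rot: [0.998, -0.07, -0.0, -0.0]
force: [0.3, 0.2, -0.6]
finger_gap: 0.469
```

No contact with the reported TCP at 36 mm, well below the carriage top at 52 mm, so the offset is real. I'll go 4 mm more and close.

>>> drive_tool([
  [135, 0, 0, 0.4, 0, 0, 0],
  [135, 0, 0, 0.4, 0, 0, 0],
  [180, 0, 0, 0.4, 0, 0, 0],
  [220, 0, 0, 0.4, 0, 0, 0],
  [220, 0, 0, 0.4, 0, 0, 0],
  [220, 0, 0, 0.4, 0, 0, 0],
  [220, 0, 0, 0.4, 0, 0, 0],
], force=25)

```text
t: 7.85
tcp_pos: [0.5005, -0.0101, 0.0322]
tool_rot: [0.998, -0.07, -0.0, -0.0]
force: [-0.3, 0.3, -0.5]
finger_gap: 0.323
```

>>> drive_tool([
  [220, 0, -0.4, 0, 0, 0, 0],
  [220, 0, -0.9, 0, 0, 0, 0],
  [220, 0, -1.4, 0, 0, 0, 0],
  [220, 0, -1.9, 0, 0, 0, 0],
  [220, 0, -2.4, 0, 0, 0, 0],
  [220, 0, -2.9, 0, 0, 0, 0],
  [220, 0, -3.4, 0, 0, 0, 0],
  [220, 0, -3.9, 0, 0, 0, 0],
  [220, 0, -4.4, 0, 0, 0, 0],
  [220, 0, -4.9, 0, 0, 0, 0],
  [220, 0, -5.3, 0, 0, 0, 0],
  [220, 0, -5.7, 0, 0, 0, 0],
  [220, 0, -6.0, 0, 0, 0, 0],
  [220, 0, -6.2, 0, 0, 0, 0],
  [220, 0, -6.2, 0, 0, 0, 0],
  [220, 0, -6.2, 0, 0, 0, 0],
])

```text
t: 9.45
tcp_pos: [0.5092, 0.0517, 0.0322]
tool_rot: [0.998, -0.07, 0.0, -0.0]
force: [-0.5, 1.2, -0.4]
finger_gap: 0.324
```

```bash
python3 - <<'E'
from h import *
import pickle
s=manip.sense();cm=manip.camera_model("wrist");im=manip.snapshot("wrist")[:,:,::-1];cv2.imwrite("pics/w4.png",im);pickle.dump(cm,open("w4.pkl","wb"))
print(s["q"],s["force"])
cv2.imwrite("pics/w4c.png",cv2.resize(im[80:280,140:380],None,fx=3.3,fy=3,interpolation=cv2.INTER_CUBIC))
E
```

```text
[-1.17912347e-01  6.45248555e-01  1.84704360e+00  1.19672898e-03
  6.49290086e-01  1.59198674e+00] [-0.54816453  1.17458772 -0.39854278]
```

View pics/w4c.png

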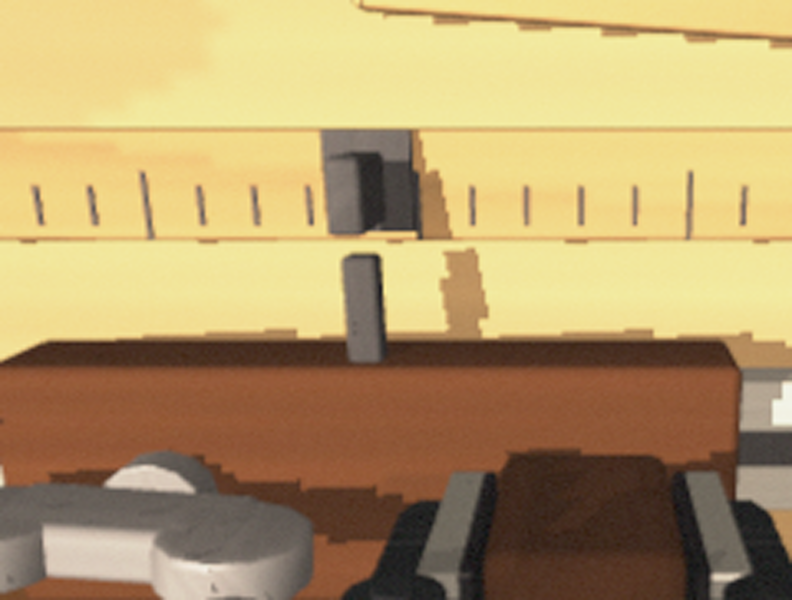

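```bash
python3 - <<'E'
from h import *
import pickle
cm=pickle.load(open("w4.pkl","rb"))
a=np.radians(82);J=np.array([[np.sin(a),-np.cos(a)],[np.cos(a),np.sin(a)]])
f=lambda p,z:ray(cm,(140+p[0]/3.3,80+p[1]/3),z)
for n,p,z in[("ptrtipL",(344,257),.048),("ptrtipR",(376,257),.048),("ptrbaseL",(349,360),.048),("ptrbaseR",(382,360),.048),("tabL far",(327,155),.05),("tabR far",(360,155),.05),("tabL near",(330,230),.05),("tabR near",(362,230),.05),("footL",(322,132),.031),("footR",(411,132),.031),("nearfootR",(418,235),.03),("edgeL",(20,365),.052),("edgeR",(735,365),.052)]:
    w=f(p,z);print(n,(J@w[:2]*1e3).round(1))
g=cv2.cvtColor(cv2.imread("pics/w4.png"),cv2.COLOR_BGR2GRAY)
for r in(133,138,143,150,156,168,180,190):print(r,g[r,234:272].tolist())
E
```

```text
ptrtipL [541.6 161.4]
ptrtipR [541.6 156.1]
ptrbaseL [521.9 161.9]
ptrbaseR [521.9 156.2]
tabL far [559.9 162.4]
tabR far [559.9 157.1]
tabL near [546.8 162.9]
tabR near [546.8 157.6]
footL [563.1 167.8]
footR [563.1 152.1]
nearfootR [542.9 152. ]
edgeL [522.2 216.3]
edgeR [522.1  96.2]
133 [216, 217, 217, 170, 123, 113, 109, 108, 107, 106, 102, 99, 97, 83, 57, 44, 49, 43, 40, 39, 43, 53, 87, 97, 97, 98, 97, 96, 95, 93, 61, 127, 141, 144, 143, 205, 219, 219]
138 [207, 210, 209, 196, 139, 124, 124, 125, 121, 119, 117, 115, 114, 103, 77, 50, 41, 44, 44, 41, 44, 43, 62, 70, 68, 67, 67, 65, 71, 67, 54, 60, 62, 124, 142, 139, 140, 140]
143 [181, 206, 209, 210, 151, 120, 124, 123, 123, 123, 123, 122, 121, 113, 95, 57, 46, 46, 45, 42, 42, 42, 52, 68, 70, 70, 68, 67, 68, 67, 61, 58, 65, 98, 126, 130, 133, 133]
150 [123, 200, 215, 214, 178, 131, 129, 123, 122, 118, 115, 114, 112, 113, 95, 64, 48, 45, 42, 41, 43, 39, 47, 64, 65, 69, 64, 71, 66, 68, 66, 52, 65, 93, 129, 137, 138, 135]
156 [218, 217, 217, 217, 218, 157, 118, 116, 117, 113, 116, 113, 110, 109, 100, 81, 53, 59, 81, 93, 108, 82, 66, 65, 65, 69, 68, 63, 66, 67, 68, 61, 63, 78, 132, 143, 141, 143]
168 [226, 226, 225, 226, 227, 225, 225, 225, 226, 173, 123, 118, 119, 115, 115, 110, 112, 114, 97, 72, 52, 127, 215, 225, 226, 226, 226, 226, 226, 226, 227, 226, 227, 226, 226, 226, 224, 226]
180 [224, 225, 224, 224, 223, 224, 225, 225, 225, 224, 157, 112, 114, 113, 112, 112, 112, 110, 112, 95, 63, 47, 170, 219, 224, 225, 225, 224, 225, 225, 225, 225, 225, 226, 225, 225, 225, 225]
190 [220, 221, 219, 219, 218, 219, 219, 219, 219, 219, 191, 134, 113, 98, 106, 108, 110, 110, 107, 105, 83, 58, 75, 174, 192, 192, 191, 191, 190, 192, 190, 191, 191, 188, 191, 191, 190, 192]
```

```bash
python3 - <<'E'
from h import *
import pickle
cm=pickle.load(open("w4.pkl","rb"))
a=np.radians(82);J=np.array([[np.sin(a),-np.cos(a)],[np.cos(a),np.sin(a)]])
for n,u,v,z in[("p168",247.8,168,.048),("p180",248.7,180,.048),("t143",243.05,143,.05),("t150",243.35,150,.05)]:print(n,(J@ray(cm,(u,v),z)[:2]*1e3).round(2))
inc([.5,0,.1],-98)
E
```

```text
p168 [540.27 159.55]
p180 [533.52 159.5 ]
t143 [554.04 160.71]
t150 [550.35 160.81]
t 9.50 tcp [0.5092 0.0517 0.0322] q6 1.59 gap 0.33 F [-1.2  2.5 -0.7]
cm [-0.19  5.24 -6.78] rot [-0.0008  0.     -0.0005]
```

The pointer is about 1.2 mm short of the tab: pointer tip centre near (248,168), tab top centre near (243,146). I'll nudge it forward and re-measure numerically.

>>> drive_tool([
  [220, 0, -0.06, 0, 0, 0, 0],
  [220, 0, -0.12, 0, 0, 0, 0],
  [220, 0, -0.12, 0, 0, 0, 0],
  [220, 0, -0.12, 0, 0, 0, 0],
])

```text
t: 9.9
tcp_pos: [0.5093, 0.0521, 0.0322]
tool_rot: [0.998, -0.07, -0.0, 0.0]
force: [-1.2, -3.3, -0.1]
finger_gap: 0.321
```

```bash
cat >> h.py <<'E'
A=np.radians(82);J=np.array([[np.sin(A),-np.cos(A)],[np.cos(A),np.sin(A)]])
def edges(g,r,c0,c1,mid=(165,83)):
    "top face left edge (bright->grey) and right edge (grey->dark) in row r, subpixel"
    v=g[r,c0:c1].astype(float);i=np.flatnonzero(v<mid[0])[0];L=c0+i-1+(v[i-1]-mid[0])/(v[i-1]-v[i])
    k=i+4+np.flatnonzero(v[i+4:]<mid[1])[0];return L,c0+k-1+(v[k-1]-mid[1])/(v[k-1]-v[k])
E
python3 - <<'E'
from h import *
s=manip.sense();cm=manip.camera_model("wrist");im=manip.snapshot("wrist")[:,:,::-1];cv2.imwrite("pics/w5.png",im)
g=cv2.cvtColor(im,cv2.COLOR_BGR2GRAY)
print(s["tcp_pos"])
for r,z in((143,.05),(148,.05),(168,.048),(174,.048),(180,.048)):
    e=edges(g,r,236,275);print(r,np.round(e,1),(J@ray(cm,(sum(e)/2,r),z)[:2]*1e3).round(2))
E
```

```text
[0.50926717 0.05212794 0.03220572]
143 [238.5 249.1] [554.03 160.77]
148 [238.8 249.3] [551.4  160.82]
168 [243.2 252.7] [540.26 159.92]
174 [243.5 253.1] [536.91 159.95]
180 [244.  253.4] [533.52 159.92]
```

>>> drive_tool([
  [220, 0, -0.08, 0, 0, 0, 0],
  [220, 0, -0.08, 0, 0, 0, 0],
  [220, 0, -0.08, 0, 0, 0, 0],
  [220, 0, -0.08, 0, 0, 0, 0],
])

```text
t: 10.35
tcp_pos: [0.5094, 0.0532, 0.0322]
tool_rot: [0.998, -0.07, -0.0, 0.0]
force: [-2.2, -2.7, -0.1]
finger_gap: 0.324
```

```bash
python3 - <<'E'
from h import *
s=manip.sense();cm=manip.camera_model("wrist");im=manip.snapshot("wrist")[:,:,::-1]
g=cv2.cvtColor(im,cv2.COLOR_BGR2GRAY)
print(s["tcp_pos"])
for r,z in((143,.05),(148,.05),(168,.048),(174,.048),(180,.048)):
    e=edges(g,r,236,275);print(r,np.round(e,1),(J@ray(cm,(sum(e)/2,r),z)[:2]*1e3).round(2))
E
```

```text
[0.50940014 0.05318106 0.03219092]
143 [236.4 251.1] [554.03 161.87]
148 [233.9 251.2] [551.4  162.66]
168 [243.2 252.7] [540.27 160.99]
174 [243.6 253.1] [536.91 160.97]
180 [244.1 253.3] [533.52 161.  ]
```

The pointer is now within about 0.2 mm of the tab (160.97 against 160.8). I'll release, lift, shift to the wing screw and turn the jaws across the wings.

>>> drive_tool([
  [190, 0, 0, 0, 0, 0, 0],
  [140, 0, 0, 0, 0, 0, 0],
  [135, 0, 0, 0, 0, 0, 0],
  [135, 0, 0, -1, 0, 0, 0],
  [135, 0, 0, -3, 0, 0, 0],
  [135, 0, 0, -5, 0, 0, 0],
  [135, 0, 0, -7.5, 0, 0, 0],
  [135, 0, -1, -7.5, 0, 0, -0.14],
  [135, 0, -2, -7.5, 0, 0, -0.28],
  [135, 0, -3, -7.5, 0, 0, -0.42],
  [135, 0, -4, -7.5, 0, 0, -0.56],
  [135, 0, -5, -7.5, 0, 0, -0.7],
  [135, 0, -6, -7.5, 0, 0, -0.84],
  [135, 0, -7, -7.5, 0, 0, -0.98],
  [160, 0, -7.3, -7.5, 0, 0, -1.12],
  [160, 0, -7.3, -7.5, 0, 0, -1.26],
  [160, 0, -7.3, -7.5, 0, 0, -1.4],
  [160, 0, -7.3, -7.5, 0, 0, -1.5],
  [160, 0, -7.3, -7.5, 0, 0, -1.5],
  [160, 0, -7.3, -7.5, 0, 0, -1.5],
])

```text
t: 12.4
tcp_pos: [0.5199, 0.1257, 0.1078]
tool_rot: [0.778, 0.628, 0.0, 0.0]
force: [-0.0, 0.4, 1.0]
finger_gap: 0.374
```

```bash
python3 - <<'E'
from h import *
import pickle
inc([.5196,.1255,.031],-12)
s=manip.sense();cm=manip.camera_model("wrist");im=manip.snapshot("wrist")[:,:,::-1];cv2.imwrite("pics/w6.png",im);pickle.dump(cm,open("w6.pkl","wb"))
cv2.imwrite("pics/w6c.png",cv2.resize(im[60:300,160:480],None,fx=2.5,fy=2.5,interpolation=cv2.INTER_CUBIC))
print(proj(cm,[.5196,.1255,.086]),proj(cm,[.5196,.1255,.078]))
E
```

```text
t 12.40 tcp [0.5199 0.1257 0.1078] q6 0.24 gap 0.37 F [-0.   0.4  1. ]
cm [-0.02 -0.03  7.68] rot [ 0.0009 -0.0004 -0.0031]
[314.99726181 217.00690427] [315.04004708 213.3245095 ]
```

View pics/w6c.png

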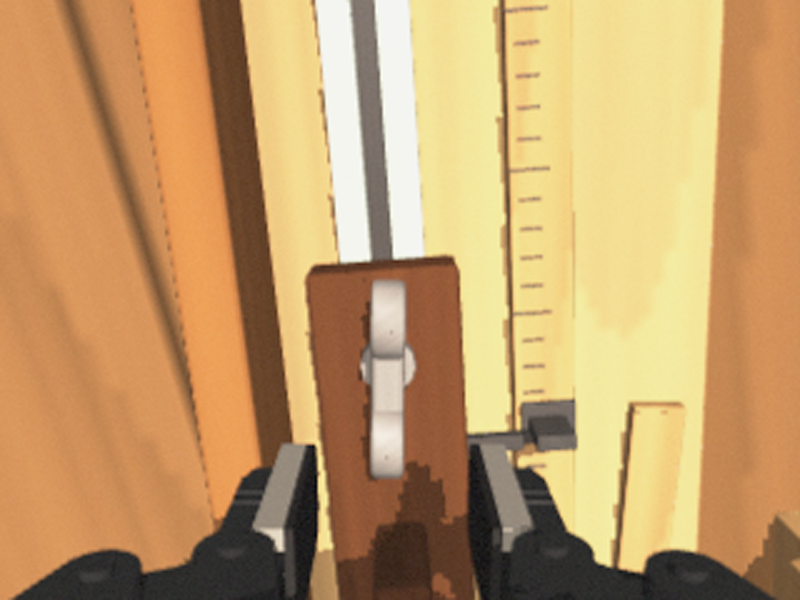

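The wings are upright in the image and centred at crop (389,385), i.e. (315.6,214). The prediction was (315,213), so position and angle match. The pointer still meets the tab at crop (535,430). Descending.

>>> drive_tool([
  [165, 0, 0, 1, 0, 0, 0],
  [165, 0, 0, 2.5, 0, 0, 0],
  [165, 0, 0, 4, 0, 0, 0],
  [165, 0, 0, 5, 0, 0, 0],
  [165, 0, 0, 6, 0, 0, 0],
  [165, 0, 0, 7, 0, 0, 0],
  [165, 0, 0, 7.7, 0, 0, 0],
  [165, 0, 0, 7.7, 0, 0, 0],
  [200, 0, 0, 7.7, 0, 0, 0],
  [245, 0, 0, 7.7, 0, 0, 0],
  [245, 0, 0, 7.7, 0, 0, 0],
  [245, 0, 0, 7.7, 0, 0, 0],
  [245, 0, 0, 7.7, 0, 0, 0],
], force=30)

```text
t: 13.75
tcp_pos: [0.5184, 0.1257, 0.0305]
tool_rot: [0.778, 0.629, -0.001, -0.001]
force: [-4.8, 0.1, 5.3]
finger_gap: 0.104
```

>>> drive_tool([
  [245, 0, -0.15, 0, 0, 0, 0],
  [245, 0, -0.15, 0, 0, 0, 0.1],
  [245, 0, -0.15, 0, 0, 0, 0.2],
  [245, 0, -0.15, 0, 0, 0, 0.3],
  [245, 0, -0.15, 0, 0, 0, 0.4],
  [245, 0, -0.15, 0, 0, 0, 0.5],
  [245, 0, -0.15, 0, 0, 0, 0.6],
  [245, 0, -0.15, 0, 0, 0, 0.6],
])

```text
t: 14.55
tcp_pos: [0.5186, 0.1256, 0.0305]
tool_rot: [0.929, 0.371, 0.0, 0.0]
force: [-3.7, -0.7, 4.8]
finger_gap: 0.104
```

```bash
python3 - <<'E'
from h import *
s=manip.sense();print(s["q"].round(3) if hasattr(s["q"],"round") else s["q"],np.round(s["force"],1),np.round(s["ft_torque"],3),s["tcp_pos"]);inc([.5184,.1257,.0305],-12)
E
```

```text
[ 0.028  0.665  1.793 -0.     0.683  0.839] [-3.7 -0.7  4.8] [ 0.     0.49  -0.054] [0.51856095 0.12564967 0.03050806]
t 14.55 tcp [0.5186 0.1256 0.0305] q6 0.84 gap 0.10 F [-3.7 -0.7  4.8]
cm [-0.01 -0.01  0.  ] rot [ 9.000e-04 -2.000e-04 -6.007e-01]
```

Torque about z is 0.054 N m, as expected for the screw, so it is turning. Continuing.

>>> drive_tool([
  [245, 0, 0, 0, 0, 0, 0.12],
  [245, 0, 0, 0, 0, 0, 0.24],
  [245, 0, 0, 0, 0, 0, 0.36],
  [245, 0, 0, 0, 0, 0, 0.48],
  [245, 0, 0, 0, 0, 0, 0.6],
  [245, 0, 0, 0, 0, 0, 0.72],
  [245, 0, 0, 0, 0, 0, 0.84],
  [245, 0, 0, 0, 0, 0, 0.96],
  [245, 0, 0, 0, 0, 0, 1.08],
  [245, 0, 0, 0, 0, 0, 1.2],
  [245, 0, 0, 0, 0, 0, 1.32],
  [245, 0, 0, 0, 0, 0, 1.44],
  [245, 0, 0, 0, 0, 0, 1.56],
  [245, 0, 0, 0, 0, 0, 1.68],
  [245, 0, 0, 0, 0, 0, 1.8],
  [245, 0, 0, 0, 0, 0, 1.8],
])

```text
t: 16.15
tcp_pos: [0.5185, 0.1254, 0.0305]
tool_rot: [0.868, -0.496, 0.0, 0.0]
force: [-3.5, -1.1, 4.4]
finger_gap: 0.102
```

```bash
python3 - <<'E'
from h import *
s=manip.sense();print(np.round(s["q"],3),np.round(s["force"],1),np.round(s["ft_torque"],3),s["tcp_pos"],s["tool_rot"])
E
```

```text
[ 2.800e-02  6.650e-01  1.793e+00 -1.000e-03  6.830e-01  2.639e+00] [-3.5 -1.1  4.4] [-0.133  0.548 -0.071] [0.51848638 0.12542311 0.03052202] [ 8.68086144e-01 -4.96413393e-01  4.28803693e-04  7.44338302e-05]
```

>>> drive_tool([
  [220, 0, 0, 0, 0, 0, 0],
  [190, 0, 0, 0, 0, 0, 0],
  [185, 0, 0, 0, 0, 0, 0],
  [180, 0, 0, -1, 0, 0, 0],
  [175, 0, 0, -3, 0, 0, 0],
  [170, 0, 0, -5, 0, 0, 0],
  [165, 0, 0, -5, 0, 0, -0.14],
  [165, 0, 0, -5, 0, 0, -0.28],
  [165, 0, 0, -5, 0, 0, -0.42],
  [165, 0, 0, -5, 0, 0, -0.56],
  [165, 0, 0, -5, 0, 0, -0.7],
  [165, 0, 0, -5, 0, 0, -0.84],
  [165, 0, 0, -5, 0, 0, -0.98],
  [165, 0, 0, -5, 0, 0, -1.12],
  [165, 0, 0, -5, 0, 0, -1.26],
  [165, 0, 0, -5, 0, 0, -1.4],
  [165, 0, 0, -5, 0, 0, -1.54],
  [165, 0, 0, -5, 0, 0, -1.68],
  [165, 0, 0, -5, 0, 0, -1.82],
  [165, 0, 0, -5, 0, 0, -1.96],
])

```text
t: 18.15
tcp_pos: [0.5187, 0.1258, 0.0809]
tool_rot: [0.895, 0.447, 0.001, 0.0]
force: [-0.5, 0.1, -0.5]
finger_gap: 0.354
```

>>> drive_tool([
  [165, 0, 0, 0, 0, 0, -0.14],
  [165, 0, 0, 0, 0, 0, -0.28],
  [165, 0, 0, 0, 0, 0, -0.42],
  [165, 0, 0, 0, 0, 0, -0.56],
  [165, 0, 0, 0, 0, 0, -0.7],
  [165, 0, 0, 0, 0, 0, -0.84],
  [165, 0, 0, 0, 0, 0, -0.98],
  [165, 0, 0, 0, 0, 0, -1.1],
  [165, 0, 0, 0, 0, 0, -1.18],
  [165, 0, 0, 0, 0, 0, -1.18],
  [165, 0, 0, 0, 0, 0, -1.18],
])

```text
t: 19.25
tcp_pos: [0.5185, 0.1258, 0.0807]
tool_rot: [0.498, 0.867, 0.0, 0.0]
force: [-0.7, 0.0, -0.2]
finger_gap: 0.356
```

```bash
python3 - <<'E'
from h import *
s=manip.sense();print(np.round(s["q"],3))
inc([.5185,.1255,.0305],-12-2.4*57.3)
cm=manip.camera_model("wrist");im=manip.snapshot("wrist")[:,:,::-1];cv2.imwrite("pics/w7.png",im)
cv2.imwrite("pics/w7c.png",cv2.resize(im[60:300,160:480],None,fx=2.5,fy=2.5,interpolation=cv2.INTER_CUBIC))
E
```

```text
[ 0.028  0.578  1.767 -0.     0.796 -0.5  ]
t 19.25 tcp [0.5185 0.1258 0.0807] q6 -0.50 gap 0.36 F [-0.7  0.  -0.2]
cm [-0.02 -0.02  5.02] rot [ 8.0000e-04 -1.4000e-03  3.1376e+00]
```

View pics/w7c.png

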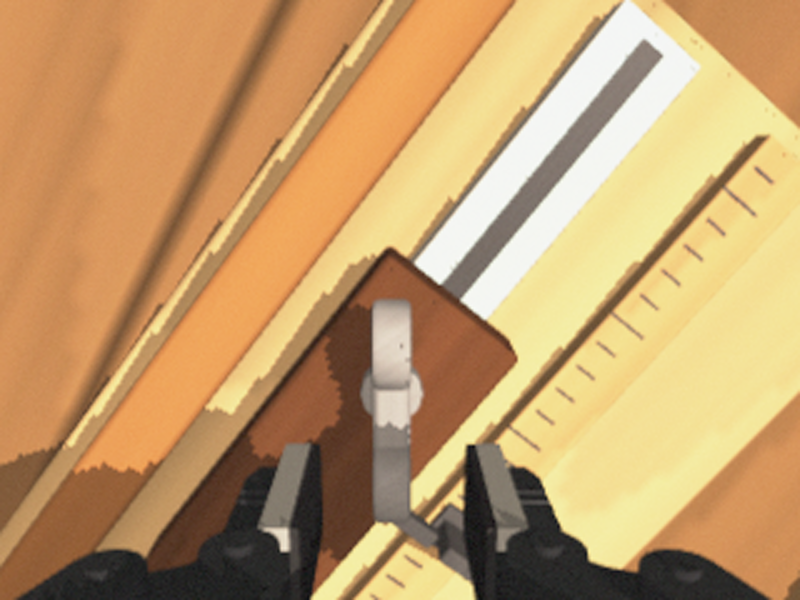

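The wings are aligned with the jaws again, centred at crop (391,410). Second grip.

>>> drive_tool([
  [165, 0, 0, 1.5, 0, 0, 0],
  [165, 0, 0, 3, 0, 0, 0],
  [165, 0, 0, 4, 0, 0, 0],
  [165, 0, 0, 5, 0, 0, 0],
  [165, 0, 0, 5, 0, 0, 0],
  [200, 0, 0, 5, 0, 0, 0],
  [245, 0, 0, 5, 0, 0, 0],
  [245, 0, 0, 5, 0, 0, 0],
  [245, 0, 0, 5, 0, 0, 0],
  [245, 0, 0, 5, 0, 0, 0],
], force=40)

```text
t: 20.3
tcp_pos: [0.5183, 0.1258, 0.0306]
tool_rot: [0.497, 0.868, 0.0, 0.0]
force: [-0.9, -0.1, 2.0]
finger_gap: 0.105
```

>>> drive_tool([
  [245, 0, 0, 0, 0, 0, 0.06],
  [245, 0, 0, 0, 0, 0, 0.12],
  [245, 0, 0, 0, 0, 0, 0.18],
  [245, 0, 0, 0, 0, 0, 0.24],
  [245, 0, 0, 0, 0, 0, 0.26],
  [245, 0, 0, 0, 0, 0, 0.26],
])

```text
t: 20.9
tcp_pos: [0.5184, 0.1258, 0.0306]
tool_rot: [0.606, 0.796, 0.0, 0.0]
force: [-0.8, -1.2, 4.6]
finger_gap: 0.105
```

```bash
python3 - <<'E'
from h import *
s=manip.sense();print(np.round(s["q"],3),np.round(s["force"],1),np.round(s["ft_torque"],3),s["tcp_pos"],s["tool_rot"])
E
```

```text
[ 0.028  0.664  1.793 -0.     0.683 -0.241] [-0.8 -1.2  4.6] [-0.07   0.181 -0.002] [0.51840263 0.12578401 0.03064163] [6.05533232e-01 7.95819952e-01 2.02520177e-04 2.60156397e-04]
```

>>> drive_tool([
  [245, 0, 0, 0, 0, 0, 0.04],
  [245, 0, 0, 0, 0, 0, 0.08],
  [245, 0, 0, 0, 0, 0, 0.08],
])

```text
t: 21.2
tcp_pos: [0.5184, 0.1258, 0.0306]
tool_rot: [0.636, 0.771, 0.0, 0.0]
force: [-0.6, -1.2, 5.3]
finger_gap: 0.105
```

```bash
python3 -c "
from h import *
s=manip.sense();print(s['q'][5],np.round(s['force'],1),np.round(s['ft_torque'],3),s['tau'][5])"
```

```text
-0.1624488217008298 [-0.6 -1.2  5.3] [-0.076  0.136  0.201] 0.3288442734628916
```

>>> drive_tool([
  [245, 0, 0, 0, 0, 0, 0.04],
  [245, 0, 0, 0, 0, 0, 0.06],
  [245, 0, 0, 0, 0, 0, 0.06],
])

```text
t: 21.5
tcp_pos: [0.5184, 0.1257, 0.0306]
tool_rot: [0.657, 0.753, -0.0, 0.001]
force: [-1.1, 0.5, 6.1]
finger_gap: 0.101
```

```bash
python3 -c "
from h import *
s=manip.sense();print(s['q'][5],np.round(s['force'],1),np.round(s['ft_torque'],3),s['tau'][5],s['finger_gap'])"
```

```text
-0.1053486809524314 [-1.1  0.5  6.1] [0.039 0.158 1.001] 1.0502275452017784 0.1010206807451315
```

Torque at the screw rose to 1.0 N m against 0.05 running torque, so it is hard against its end. I'll release, lift, and turn to a viewing pose.

>>> drive_tool([
  [220, 0, 0, 0, 0, 0, 0],
  [190, 0, 0, 0, 0, 0, 0],
  [180, 0, 0, 0, 0, 0, 0],
  [170, 0, 0, -1, 0, 0, 0],
  [165, 0, 0, -3, 0, 0, 0],
  [165, 0, 0, -5, 0, 0, 0],
  [165, 0, 0, -7, 0, 0, 0.14],
  [165, 0, 0, -9, 0, 0, 0.28],
  [165, 0, 0, -9, 0, 0, 0.42],
  [165, 0, 0, -9, 0, 0, 0.56],
  [165, 0, 0, -9, 0, 0, 0.7],
  [165, 0, 0, -9, 0, 0, 0.84],
  [165, 0, 0, -9, 0, 0, 0.98],
  [165, 0, 0, -9, 0, 0, 1.12],
  [165, 0, 0, -9, 0, 0, 1.26],
  [165, 0, 0, -9, 0, 0, 1.4],
  [165, 0, 0, -9, 0, 0, 1.54],
  [165, 0, 0, -9, 0, 0, 1.68],
  [165, 0, 0, -9, 0, 0, 1.72],
  [165, 0, 0, -9, 0, 0, 1.72],
])

```text
t: 23.5
tcp_pos: [0.5182, 0.1258, 0.1207]
tool_rot: [1.0, -0.01, 0.0, -0.0]
force: [0.3, -0.6, -0.8]
finger_gap: 0.35
```

```bash
python3 - <<'E'
from h import *
import pickle
inc([.515,.09,.05],-98)
cm=manip.camera_model("wrist");im=manip.snapshot("wrist")[:,:,::-1];cv2.imwrite("pics/w8.png",im);pickle.dump(cm,open("w8.pkl","wb"))
g=cv2.cvtColor(im,cv2.COLOR_BGR2GRAY)
Ji=J.T
for n,x,y,z in(("tab",.552,.1608,.05),("ptr",.535,.161,.048)):
    u=proj(cm,[*(Ji@[x,y]),z]);r=int(round(u[1]));print(n,u.round(1),g[r,int(u[0])-16:int(u[0])+17].tolist())
t=manip.snapshot("top")[:,:,::-1];o=cv2.imread("pics/top0.png");d=cv2.absdiff(t,o).max(2);d=cv2.medianBlur(d,3)
n,_,st,_=cv2.connectedComponentsWithStats((d>40).astype(np.uint8));print([x.tolist() for x in st[1:] if x[4]>8])
cv2.imwrite("pics/w8c.png",cv2.resize(im[60:290,180:480],None,fx=2.6,fy=2.6,interpolation=cv2.INTER_CUBIC))
E
```

```text
t 23.50 tcp [0.5182 0.1258 0.1207] q6 1.62 gap 0.35 F [ 0.3 -0.6 -0.8]
cm [-0.26  3.58  7.07] rot [-0.0002 -0.0005  0.1199]
tab [367.6 138.9] [202, 216, 216, 157, 117, 109, 111, 109, 111, 93, 70, 67, 61, 102, 117, 118, 114, 113, 113, 105, 73, 68, 102, 127, 135, 132, 133, 203, 216, 215, 214, 215, 181]
ptr [363.6 159. ] [227, 226, 226, 227, 226, 227, 227, 226, 228, 226, 227, 217, 133, 99, 112, 108, 109, 107, 107, 120, 215, 226, 180, 153, 154, 155, 153, 155, 155, 193, 205, 223, 225]
[[112, 192, 202, 208, 24131], [317, 212, 37, 36, 841], [293, 244, 78, 14, 344], [300, 251, 74, 17, 527], [332, 254, 97, 95, 4395], [368, 351, 114, 49, 3248], [88, 376, 26, 21, 288], [186, 394, 4, 3, 9]]
```

View pics/w8c.png

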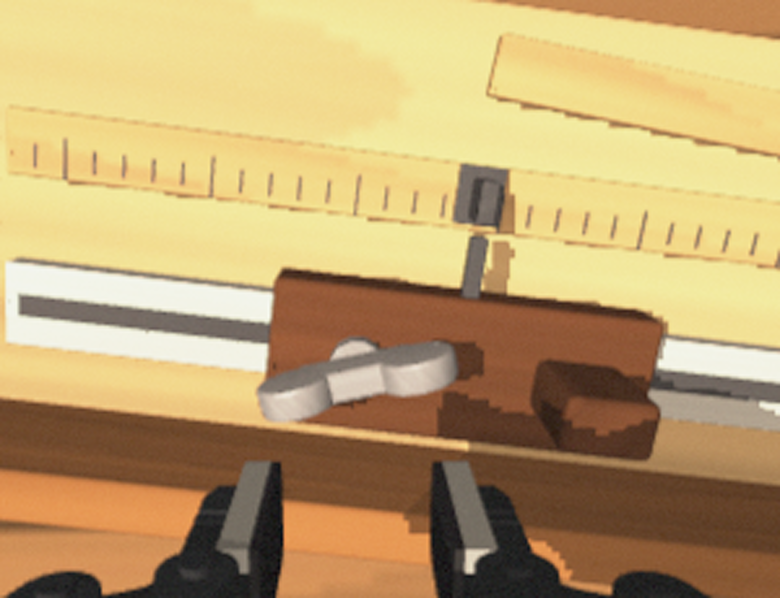

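```bash
python3 - <<'E'
from h import *
import pickle
cm=pickle.load(open("w8.pkl","rb"))
f=lambda u,v:J@ray(cm,(180+u/2.6,60+v/2.6),.086)[:2]
d=f(425,362)-f(292,390);print("wing w",np.arctan2(d[0],d[1])%np.pi)
for n,u,v,z in(("ptr",363.3,159,.048),("tab",367.0,139,.05)):print(n,(J@ray(cm,(u,v),z)[:2]*1e3).round(2))
E
```

```text
wing w 2.804423037061587
ptr [534.96 161.26]
tab [551.89 161.29]
```

The wing angle measures 2.80 rad. Pointer and tab agree (161.26 against 161.29 mm), and the fingers are clear of everything, so I'm handing in.

```bash
python3 -c "
from station import manip
print(manip.sign_off())"
```

```text
the job is handed in; nothing more can be done
None
```

I slid the stop to the marker tab, then tightened the wing screw clockwise to its end in two grips. The job was handed in at about 24 s of the 54 s allowed, with the gripper raised clear.

**Last checks:**
- **Pointer and tab:** pointer at 161.26 mm and tab at 161.29 mm along the track, so they line up within about 0.2 mm after I let go.
- **Wing screw:** the wing angle measured about 2.80 rad. The torque rose to 1.0 N m at the end, against about 0.05 N m while turning.
- **Loose objects:** I saw no sign of anything shifted. In the final before/after overhead comparison, the changed areas were where the carriage and arm had moved. The arm hides part of that view, and I did not measure each object separately.

**One disagreement:** the finger ends sat about 33 mm farther back than the reported tool tip. My first try at the grip therefore closed on air above it, with no contact. I corrected this by lowering in small steps while watching the force.

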